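Unhook a nest-box front and thread it on the finishing stand

TASK

The nest box lies on its back with its front panel uppermost. Take the front panel out by its wooden grip: raise its foot end over the lip, then draw its head end out from under the batten, without wrenching the box. Then thread the panel's round entrance hole over the post of the round finishing stand, so that the panel lies flat on the stand with the grip upwards; let go and leave the mallet, gouge and jar where they are.

Things in the scene. Friction and masses are not known exactly. Their poses are not given: they have to be found in the camera images.
- nestbox: Plywood nest box, fixed, on its back; origin on the bench, z up, x from the roof end (dark roof board, 190 mm wide, 132 high, x = -130 to -112 mm) to the foot end. The front panel lies on side ledges 84 mm up, between the head board (face at x = -100) and the lip (x = 86). Side walls: inner faces y = +-62.5 mm, top 92 mm up. Outer width 149 mm; a 35 mm tall bench dog stands at each side.
- box_lip (a point): Middle of the lip's top (edge of the floor board at the box's foot end): 12 mm thick (box x = 86 to 98 mm), 100 mm above the bench, 16 mm above the ledges, so 4 mm higher than the lying panel's top. It stops the panel being drawn straight out.
- box_batten (a point): Middle of the batten's lower edge facing the foot end. The batten (box x = -100 to -84 mm, from 99 to 114 mm up) covers the panel's head end by 10 to 16 mm with 3 mm of play above it, so it cannot be lifted straight up: tilt it about its head end, foot up, by 0.12 to 0.18 rad, then draw it 20 mm or more towards box +x.
- panel: Loose pale wooden front panel, 180 x 120 x 12 mm, about 0.2 kg; origin at the centre of its underside, x from its head end (under the batten) to its foot end (at the lip), z up out of the box when in place (x then parallel to the nest box's x). It has 6 mm of play along x and 2.5 mm to each side.
- panel_grip (a point): Centre, half-way up, of the wooden grip rib on the panel's upper face, 45 mm from the panel's centre towards the foot end: 44 mm long along the panel's x, 14 mm wide along y, 36 mm tall (from 12 to 48 mm above the panel's underside). Axes as the panel's.
- panel_hole (a point): Centre of the panel's round through hole, 28 mm in diameter, at the panel's underside, 45 mm from the panel's centre towards the head end (90 mm from the grip). Axes as the panel's.
- panel_foot (a point): Middle of the panel's foot edge, at the underside.
- panel_head (a point): Middle of the panel's head edge, at the underside.
- stand_seat (a point): Finishing stand, fixed: a round wooden disc 150 mm in diameter with its top 35 mm above the bench; this point is on that top, on the axis of the upright post in its middle. The post is 25 mm thick (1.5 mm of play all round in the hole), stands 48 mm above the disc and has only a 3 mm chamfer at its top, down to 21 mm. Any yaw of the panel is right.
- mallet_mid (a point): Bystander: wooden mallet lying on the bench, head 95 mm long, 64 mm thick, 225 mm over all with its handle; point in the middle of its head.
- gouge_mid (a point): Bystander: carving gouge lying on the bench, 210 mm long, 24 mm thick handle; point near its middle.
- jar_mid (a point): Bystander: amber jar of wax, 60 mm wide, 65 mm tall; its centre.
Not all that is in view belongs to the job. What is shaped like the panel but black or orange is not meant.

How it is judged:
By the outcome, as a careful person would: the job done as asked, in the order asked, and still so for the second after the job is handed in, with the robot touching nothing.
It also fails if it takes over 50 s, if anything falls off the work surface, if the arm or the gripper's body presses on something with over 40 N, if the wrist force passes 120 N, or if a joint passes its speed limit or range.

ROBOT

A 6-joint arm with a two-finger parallel gripper is mounted at the origin on the work surface. World frame = base frame: x ahead of the robot, y to its left, z up, the work surface at z = 0. Lengths are in m, angles in rad, forces in N, time in s.
With the tool pointing down it reaches from about 0.35 to 0.85 m from the base axis. Payload 8.1 kg.
Tool frame: the origin (TCP) lies on the mounting face of the last link; the fingertips stand 186 mm ahead of it and the grasp point (between the pads) lies 167 mm ahead of it; z points along the fingers, y is the line along which they close (so a half turn about z gives the same grasp; the last joint's range is limited). The gripper opens to 93 mm and grips with 3 to 60 N. Pads are 15 mm wide; open, the fingers measure 128 mm over their backs; the gripper's body (75 mm by 188 mm) begins 65 mm behind the grasp point.
Start: joints at [-1.205, 0.13, 1.488, -0, 1.523, -0.085], TCP at [0.261, -0.54, 0.405] pointing down, gripper open.
Joint ranges: [-2.96, 2.96], [-0.89, 2.26], [0.02, 2.5], [-1.34, 4.48], [0, 2.73], [-2.66, 2.66]. Speed limits (rad/s): [2.39, 2.39, 2.79, 3.14, 3.14, 3.14].

INTERFACE

Orientations are given as a rotation vector (axis times angle).
In Python, from plant import read_state, read_camera, camera_params, close_job gives the robot as it stands. The module is installed in compiled form; this text tells all that it offers.
- The arm moves only by the tool servo_tool, never from a script. Its argument "increments" is a list of rows, each an object with "slide": the shift along the tool's x, y, z in mm, a list of three; "dr": the turn, a rotation vector about the tool's x, y, z in rad, a list of three; "jaw": the closure, from 0 (fully open) to 1 (shut). In form: [{"slide": [x, y, z], "dr": [ax, ay, az], "jaw": jaw}, ...]. A call has 1 to 20 rows; each row is the pose to reach, as a shift and turn from the pose commanded when the call began, along the tool's axes at that moment; what a row does not reach only later rows make up. A row lasts 1/10 s, in which the tool goes at most 50 mm and 8.59 degrees, less where a joint would pass 70% of its speed; a pose out of reach is approached as far as the arm can. A call with a gripper value outside its range is refused whole. The fingers move at their own pace and stop on an object; "force" is the grip in N (left out, the last holds). Time passes only in rows, so rows that repeat a pose let the fingers close. It gives the time, the measured TCP pose, the force, the opening and the grip force at its end, in the units of the state.
- read_state(): the state, without advancing time (a new reading comes with each control period).
- read_camera(name): name is "scene" or "top" or "wrist"; returns (picture, depth): 400x640x3 uint8, red, green, blue; 400x640 float32, m along the optical axis (not along the pixel's ray), 0 where there is no reading.
- camera_params(name): a dict with "fx", "fy", "cx", "cy" (pixels), "rvec" (rotation vector, rad) and "tvec" (3), from world to camera coordinates, as OpenCV has them. Camera axes: x right, y down, z forward; pixel columns grow to the right and rows downward; lengths in m; the calibration is good to about 2 mm. A picture is of the moment at which its call begins: read the wrist's pose just before it. camera_params takes no time and is no camera call; for the wrist camera it gives the pose at the moment of the call.
- close_job(): hands the job in; it is judged then, once.
The state is a dict: "t": time; "q": joint angles; "dq": joint speeds; "joint_torque": joint torques, N m; "tool_pos": TCP position; "orientation": TCP orientation; "force": force on the tool from outside, world axes, zero at the start; "wrist_torque": the same for the moment, N m; "opening": finger opening in m; "gripper_force": force on a finger pad.
Only numpy, scipy, OpenCV 4.12 (cv2) and the standard library are available. Lean on these libraries where they do the work, as an engineer would, in place of code of your own. Each camera call takes 0.05 s, during which the arm holds its last target. There are 200 camera calls.

## Working session

There is one attempt and no reset: what is moved stays moved. The work goes in short steps, Python scripts to look and compute and a tool call to move; the robot and the scene stay as the last step left them, time stands still between calls to the robot, and variables do not carry over. Pictures are saved under pics/ and viewed, at most 10 in all, crops included, and the job is handed in when it is done.

Besides the shell and the picture viewer there is one more tool, called after ">>>" as name([rows], argument=value, ...), one row to a line, values as JSON. servo_tool: Moves the arm, as the interface text tells. Its arguments: {"type":"object","properties":{"increments":{"type":"array"},"force":{"type":"number"}},"required":["increments"]}

```bash
mkdir -p pics
cat > h.py <<'E'
import numpy as np, cv2
from scipy.spatial.transform import Rotation as R
from plant import *
def cam(n):
    p=camera_params(n); im,d=read_camera(n); return p,im,d
def ray(p,u,v):
    M=R.from_rotvec(p["rvec"]).as_matrix(); c=-M.T@np.array(p["tvec"])
    uv=np.atleast_2d(np.c_[u,v]).astype(float)
    d=np.c_[(uv[:,0]-p["cx"])/p["fx"],(uv[:,1]-p["cy"])/p["fy"],np.ones(len(uv))]@M
    return c,d
def onz(p,u,v,z):
    c,d=ray(p,u,v); return c+d*((z-c[2])/d[:,2])[:,None]
def cloud(p,dep):
    v,u=np.mgrid[:400,:640]; c,d=ray(p,u.ravel(),v.ravel())
    return (c+d*dep.ravel()[:,None]).reshape(400,640,3)
E
python3 - <<'E'
from h import *
for n in("top","scene"):
    p,im,d=cam(n); cv2.imwrite(f"pics/{n}0.png",im[...,::-1]); np.savez(f"{n}0.npz",im=im,d=d,**p)
    print(n,p,(d>0).mean())
s=read_state();print(s)
E
```

```text
top {'fx': 446.4386293050254, 'fy': 446.4386293050254, 'cx': 324.89686897922013, 'cy': 197.96518521027514, 'rvec': array([ 2.16033159, -2.14226482,  0.1352575 ]), 'tvec': array([0.0823511 , 0.53122539, 1.72652114])} 0.99590625
scene {'fx': 387.01981653330785, 'fy': 387.01981653330785, 'cx': 318.17645034509025, 'cy': 211.33283552844722, 'rvec': array([ 2.32606562,  1.08124211, -0.34087287]), 'tvec': array([-0.42737851, -0.2152785 ,  1.46015714])} 0.99602734375
{'t': 0.1, 'q': array([-1.20540810e+00,  1.31051412e-01,  1.48916492e+00,  2.92092141e-05,
        1.52298737e+00, -8.54216999e-02]), 'dq': array([-0.00099767, -0.00047296, -0.00342459,  0.00025946,  0.00063204,
       -0.0001818 ]), 'joint_torque': array([ 1.52264900e-03, -5.61339819e+01, -4.93095231e+01,  7.71127618e-02,
        2.91838101e-02, -4.72834188e-05]), 'tool_pos': array([ 0.26135692, -0.53985852,  0.40381554]), 'orientation': array([-3.06056349e+00, -7.01789785e-01,  3.07554853e-04]), 'force': array([ 0.1908759 , -1.09931757,  0.74720819]), 'wrist_torque': array([ 0.03018241, -0.03437643, -0.03175719]), 'gripper_force': 0.0, 'opening': 0.0931350100395988}
```

View pics/top0.png

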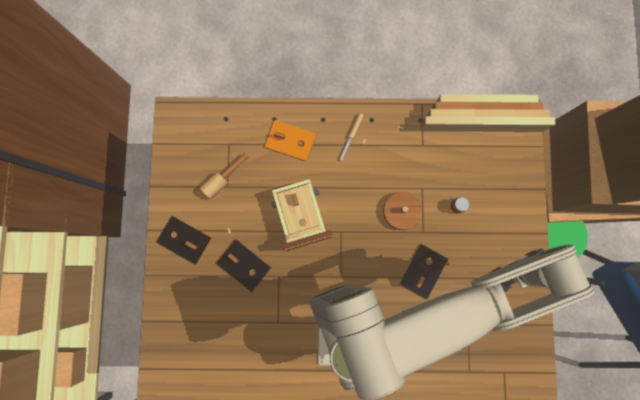

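View pics/scene0.png

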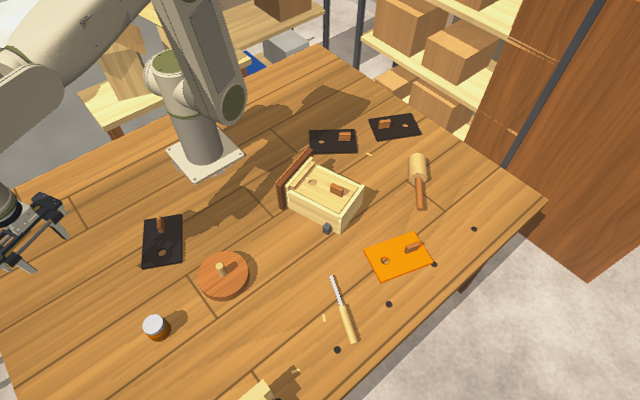

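Candidates in the top view: pale panel in the box at (299,212), orange decoy (290,140), and black decoys (183,240), (243,265), (424,270). I choose the pale one in the box, with its grip at about (293,200) and hole at (303,222). The stand is at (403,211), jar (460,205), mallet (215,185), gouge (352,137). Next is a close crop to check that choice.

Run:
```python
from h import *
z=dict(np.load("top0.npz")); im=z["im"]
c=im[165:265,255:435][...,::-1]
cv2.imwrite("pics/crop1.png",cv2.resize(c,None,fx=4.4,fy=4.4,interpolation=cv2.INTER_NEAREST))
P=cloud(z,z["d"]); 
for (u,v) in [(299,212),(293,200),(303,222),(403,225),(404,209),(350,250)]: print(u,v,P[v,u].round(4))
# high points in box: z classes
Z=P[...,2]
reg=np.zeros(Z.shape,bool); reg[170:255,260:340]=1
for lo,hi in [(.12,.14),(.105,.118),(.09,.104)]:
    m=reg&(Z>lo)&(Z<hi); q=P[m]; r=cv2.minAreaRect(q[:,:2].astype(np.float32)*1000) if m.sum()>5 else None; print(lo,m.sum(),q.mean(0),r)
```

```text
299 212 [0.4673 0.1838 0.1032]
293 200 [0.5087 0.2047 0.1356]
303 222 [0.4366 0.1731 0.0112]
403 225 [ 0.4261 -0.2191  0.038 ]
404 209 [ 0.4841 -0.2162  0.0827]
350 250 [ 0.3281 -0.0148 -0.0106]
0.12 393 [0.38233374 0.15962488 0.1316085 ] ((405.4389953613281, 192.6670684814453), (208.65756225585938, 170.39743041992188), 44.53644561767578)
0.105 246 [0.41955417 0.1708104  0.11211513] ((462.88006591796875, 182.8944091796875), (231.84422302246094, 163.8382110595703), 17.574447631835938)
0.09 1515 [0.48546424 0.19119853 0.09691286] ((463.83258056640625, 184.95492553710938), (234.51820373535156, 148.62579345703125), 17.493955612182617)
```

View pics/crop1.png

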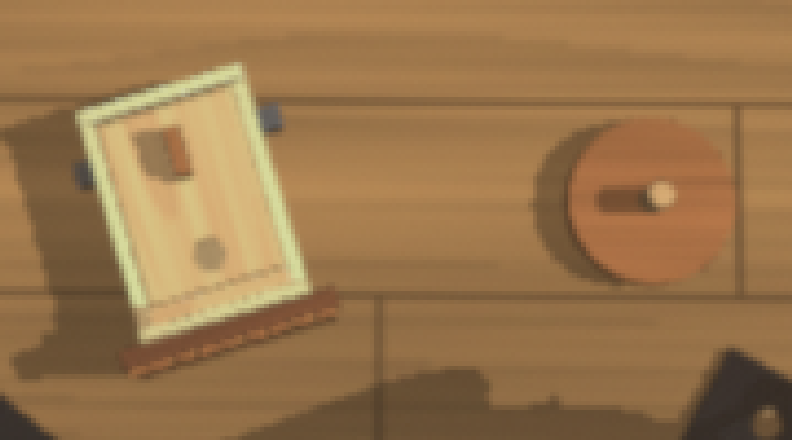

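The crop confirms the pale panel in the box, with its grip at top px (295,199), hole at (302,222) and batten over the head end. The box yaw is about 0.305 rad.

```bash
cat >> h.py <<'E'
def go(xyz,yaw,pitch=0,s=None):
    "slide mm / dr to grasp-point world xyz, tool x at yaw, foot raised by pitch; relative to measured pose"
    s=s or read_state(); T=R.from_rotvec(s["orientation"])
    G=R.from_euler("z",yaw)*R.from_euler("y",-pitch)*R.from_euler("x",np.pi)
    tcp=np.array(xyz)-G.apply([0,0,.167])
    print("slide",(T.inv().apply(tcp-s["tool_pos"])*1000).round(1),"dr",(T.inv()*G).as_rotvec().round(4))
def grasp(s=None):
    s=s or read_state(); T=R.from_rotvec(s["orientation"]); m=T.as_matrix()
    return s["tool_pos"]+m[:,2]*.167, np.arctan2(m[1,0],m[0,0]), -np.arctan2(m[2,0],np.hypot(m[0,0],m[1,0]))
E
python3 - <<'E'
from h import *
go([.515,.201,.265],.305)
z=dict(np.load("top0.npz")); P=cloud(z,z["d"]);Z=P[...,2]
m=np.zeros(Z.shape,bool); m[185:235,380:430]=1
print(cv2.minEnclosingCircle((P[m&(Z>.025)&(Z<.05)][:,:2]*1000).astype(np.float32)), P[m&(Z>.07)].mean(0),(m&(Z>.07)).sum())
E
```

```text
slide [ 551.1 -556.4  -27.2] dr [-0.0016 -0.      0.1458]
((486.9355773925781, -217.03285217285156), 75.14269256591797) [ 0.44932928 -0.15718954  0.42263462] 45
```

>>> servo_tool([
  {"slide": [551, -556, -27], "dr": [0, 0, 0.146], "jaw": 0},
  {"slide": [551, -556, -27], "dr": [0, 0, 0.146], "jaw": 0},
  {"slide": [551, -556, -27], "dr": [0, 0, 0.146], "jaw": 0},
  {"slide": [551, -556, -27], "dr": [0, 0, 0.146], "jaw": 0},
  {"slide": [551, -556, -27], "dr": [0, 0, 0.146], "jaw": 0},
  {"slide": [551, -556, -27], "dr": [0, 0, 0.146], "jaw": 0},
  {"slide": [551, -556, -27], "dr": [0, 0, 0.146], "jaw": 0},
  {"slide": [551, -556, -27], "dr": [0, 0, 0.146], "jaw": 0},
  {"slide": [551, -556, -27], "dr": [0, 0, 0.146], "jaw": 0},
  {"slide": [551, -556, -27], "dr": [0, 0, 0.146], "jaw": 0},
  {"slide": [551, -556, -27], "dr": [0, 0, 0.146], "jaw": 0},
  {"slide": [551, -556, -27], "dr": [0, 0, 0.146], "jaw": 0},
  {"slide": [551, -556, -27], "dr": [0, 0, 0.146], "jaw": 0},
  {"slide": [551, -556, -27], "dr": [0, 0, 0.146], "jaw": 0},
  {"slide": [551, -556, -27], "dr": [0, 0, 0.146], "jaw": 0},
  {"slide": [551, -556, -27], "dr": [0, 0, 0.146], "jaw": 0},
  {"slide": [551, -556, -27], "dr": [0, 0, 0.146], "jaw": 0},
  {"slide": [551, -556, -27], "dr": [0, 0, 0.146], "jaw": 0},
  {"slide": [551, -556, -27], "dr": [0, 0, 0.146], "jaw": 0},
  {"slide": [551, -556, -27], "dr": [0, 0, 0.146], "jaw": 0},
])

```text
t: 2.1
tool_pos: [0.515, 0.1994, 0.4317]
orientation: [3.105, 0.475, -0.0]
force: [-0.1, 1.1, 0.4]
opening: 0.0927
gripper_force: 0.0
```

Run:
```python
from h import *
print(grasp())
p,im,d=cam("wrist"); cv2.imwrite("pics/w1.png",im[...,::-1]); np.savez("w1.npz",im=im,d=d,**p)
P=cloud(p,d); Z=P[...,2]; print((d>0).mean())
```

```text
(array([0.51503793, 0.19934152, 0.26474948]), np.float64(0.30335621030637244), np.float64(8.569683638300886e-05))
0.99612109375
```

View pics/w1.png

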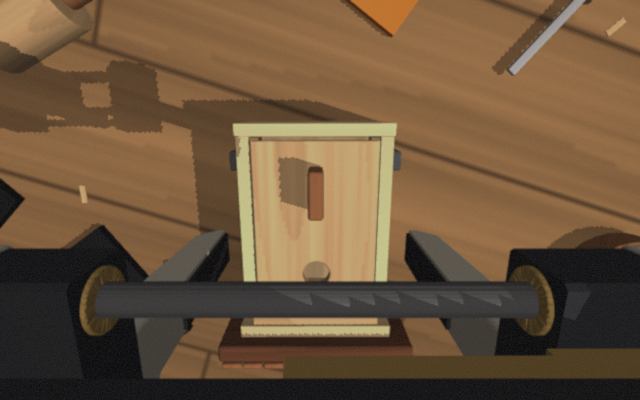

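The wrist view shows the grip at (316,193), the hole at (316,271), and the lip running across (235–397,128). The box is well aligned with the tool.

Run:
```python
from h import *
z=dict(np.load("w1.npz")); im=z["im"]; P=cloud(z,z["d"]); Z=P[...,2]
m=np.zeros(Z.shape,bool); m[155:235,295:340]=1
g=m&(Z>.125)&(Z<.145)
v,u=np.nonzero(g); q=P[g]; print("Z",np.median(Z[g]),g.sum())
W=onz(z,u,v,.132)[:,:2]*1000
print("grip",cv2.minAreaRect(W.astype(np.float32)))
# panel & lip
L=np.zeros(Z.shape,bool); L[115:145,225:405]=1
Lm=L&(Z>.09)&(P[...,0]>.5)
pts=P[Lm]; print("lip z",np.median(pts[:,2]))
v,u=np.nonzero(L&(abs(Z-.1)<.004)&(np.arange(400)[:,None]<137)); print("lip",cv2.minAreaRect((onz(z,u,v,.1)[:,:2]*1000).astype(np.float32)))
a=.305; s=np.array([np.cos(a),np.sin(a)])
h=m*0; 
hm=np.zeros(Z.shape,bool); hm[250:300,290:340]=1; hm&=(Z<.06); v,u=np.nonzero(hm); print("hole",hm.sum(),onz(z,[u.min(),u.max(),np.mean(u)],[v.min()]*3,.096))
print("panel z",np.median(Z[230:255,270:370]))
```

```text
Z 0.1314251007651011 802
grip ((515.1856079101562, 201.5599822998047), (43.10639572143555, 13.616233825683594), 17.633527755737305)
lip z 0.09939621334017373
lip ((566.7948608398438, 218.47879028320312), (11.563697814941406, 148.2233428955078), 17.36620330810547)
hole 386 [[0.43949029 0.19093131 0.096     ]
 [0.44947576 0.15901693 0.096     ]
 [0.44329235 0.17877963 0.096     ]]
panel z 0.0957475751714737
```

```bash
python3 -c "
from h import *
go([.5152,.2016,.120],.306)"
```

```text
slide [  0.8  -2.1 144.8] dr [ 0.0001 -0.0001 -0.0028]
```

>>> servo_tool([
  {"slide": [1, -2, 40], "dr": [0, 0, -0.003], "jaw": 0},
  {"slide": [1, -2, 80], "dr": [0, 0, -0.003], "jaw": 0},
  {"slide": [1, -2, 110], "dr": [0, 0, -0.003], "jaw": 0},
  {"slide": [1, -2, 125], "dr": [0, 0, -0.003], "jaw": 0},
  {"slide": [1, -2, 135], "dr": [0, 0, -0.003], "jaw": 0},
  {"slide": [1, -2, 141], "dr": [0, 0, -0.003], "jaw": 0},
  {"slide": [1, -2, 145], "dr": [0, 0, -0.003], "jaw": 0},
  {"slide": [1, -2, 145], "dr": [0, 0, -0.003], "jaw": 0},
  {"slide": [1, -2, 145], "dr": [0, 0, -0.003], "jaw": 0.3},
  {"slide": [1, -2, 145], "dr": [0, 0, -0.003], "jaw": 0.5},
  {"slide": [1, -2, 145], "dr": [0, 0, -0.003], "jaw": 0.7},
  {"slide": [1, -2, 145], "dr": [0, 0, -0.003], "jaw": 0.8},
  {"slide": [1, -2, 145], "dr": [0, 0, -0.003], "jaw": 1},
  {"slide": [1, -2, 145], "dr": [0, 0, -0.003], "jaw": 1},
  {"slide": [1, -2, 145], "dr": [0, 0, -0.003], "jaw": 1},
  {"slide": [1, -2, 145], "dr": [0, 0, -0.003], "jaw": 1},
], force=40)

```text
t: 3.75
tool_pos: [0.5155, 0.2027, 0.2867]
orientation: [3.104, 0.482, -0.0]
force: [1.0, 0.5, -0.6]
opening: 0.0338
gripper_force: 0.0
```

```bash
python3 -c "
from h import *
s=read_state();print(grasp(s),s['opening'],s['gripper_force'],s['force'],s['wrist_torque'])"
```

```text
(array([0.51548272, 0.20264802, 0.11971435]), np.float64(0.3077699297806753), np.float64(6.876164663276029e-05)) 0.033787982786916616 0.0 [ 0.95059188  0.54693819 -0.58337754] [-0.03475569  0.02383155  0.0207325 ]
```

>>> servo_tool([
  {"slide": [0, 0.5, 0], "dr": [0, 0, 0], "jaw": 1},
  {"slide": [0, 1, 0], "dr": [0, 0, 0], "jaw": 1},
  {"slide": [0, 1, 0], "dr": [0, 0, 0], "jaw": 1},
  {"slide": [0, 1, 0], "dr": [0, 0, 0], "jaw": 1},
  {"slide": [0, 1, 0], "dr": [0, 0, 0], "jaw": 1},
  {"slide": [0, 1, 0], "dr": [0, 0, 0], "jaw": 1},
], force=50)

```text
t: 4.35
tool_pos: [0.5158, 0.2017, 0.2867]
orientation: [3.104, 0.482, -0.0]
force: [0.2, -1.0, 0.4]
opening: 0.0138
gripper_force: 50.0
```

```bash
python3 -c "
from h import *
s=read_state();print(grasp(s),s['opening'],s['gripper_force'],s['force'],s['wrist_torque'])"
```

```text
(array([0.51582702, 0.20164323, 0.11972117]), np.float64(0.3077813491001646), np.float64(3.5187693625448704e-05)) 0.013777467787295107 49.99919414520264 [ 0.17753979 -1.03905274  0.4223281 ] [-0.08779748 -0.03387691  0.06768825]
```

>>> servo_tool([
  {"slide": [-3.6, 0, -2.5], "dr": [0, 0.0175, 0], "jaw": 1},
  {"slide": [-7.2, 0, -4.8], "dr": [0, 0.035, 0], "jaw": 1},
  {"slide": [-10.9, 0, -7.1], "dr": [0, 0.0525, 0], "jaw": 1},
  {"slide": [-14.5, 0, -9.3], "dr": [0, 0.07, 0], "jaw": 1},
  {"slide": [-18.3, 0, -11.4], "dr": [0, 0.0875, 0], "jaw": 1},
  {"slide": [-22, 0, -13.5], "dr": [0, 0.105, 0], "jaw": 1},
  {"slide": [-25.8, 0, -15.5], "dr": [0, 0.1225, 0], "jaw": 1},
  {"slide": [-29.7, 0, -17.4], "dr": [0, 0.14, 0], "jaw": 1},
  {"slide": [-29.7, 0, -17.4], "dr": [0, 0.14, 0], "jaw": 1},
  {"slide": [-29.7, 0, -17.4], "dr": [0, 0.14, 0], "jaw": 1},
])

```text
t: 5.35
tool_pos: [0.4875, 0.1927, 0.3044]
orientation: [-3.076, -0.477, -0.217]
force: [0.6, 0.4, -2.1]
opening: 0.0139
gripper_force: 50.0
```

Run:
```python
from h import *
s=read_state();print(grasp(s),s['opening'],s['gripper_force'],s['force'],s['wrist_torque'])
p,im,d=cam("wrist"); np.savez("w2.npz",im=im,d=d,**p); cv2.imwrite("pics/w2.png",im[...,::-1]); P=cloud(p,d)
# fit panel plane in box axes
o=np.array([.479,.191]);a=.305
X=(P[...,0]-o[0])*np.cos(a)+(P[...,1]-o[1])*np.sin(a);Y=-(P[...,0]-o[0])*np.sin(a)+(P[...,1]-o[1])*np.cos(a)
m=(abs(Y)<.055)&(abs(Y)>.02)&(X>.0)&(X<.075)&(P[...,2]>.09)&(P[...,2]<.14);A=np.c_[X[m],Y[m],np.ones(m.sum())]
print(m.sum(),np.linalg.lstsq(A,P[...,2][m],rcond=None)[0])
```

```text
(array([0.50980238, 0.19977102, 0.13901801]), np.float64(0.3077666208371352), np.float64(-0.1406125405972494)) 0.013854129605076475 49.99907970428467 [ 0.62571571  0.41920984 -2.07711088] [ 0.04928882 -0.10896953 -0.00864234]
9904 [0.13738012 0.00057295 0.11050861]
```

View pics/w2.png

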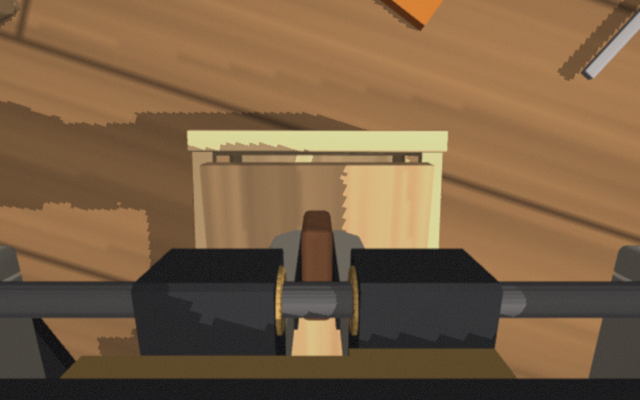

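The panel is tilted with the tool: slope 0.137, foot edge at row 165 just inside the raised view of the lip at row 140. The force shows only its weight, so I draw it out along box +x.

>>> servo_tool([
  {"slide": [3.2, 0, 0.4], "dr": [0, 0, 0], "jaw": 1},
  {"slide": [6.3, 0, 0.9], "dr": [0, 0, 0], "jaw": 1},
  {"slide": [9.5, 0, 1.3], "dr": [0, 0, 0], "jaw": 1},
  {"slide": [12.7, 0, 1.8], "dr": [0, 0, 0], "jaw": 1},
  {"slide": [15.8, 0, 2.2], "dr": [0, 0, 0], "jaw": 1},
  {"slide": [19, 0, 2.7], "dr": [0, 0, 0], "jaw": 1},
  {"slide": [22.2, 0, 3.1], "dr": [0, 0, 0], "jaw": 1},
  {"slide": [25.3, 0, 3.6], "dr": [0, 0, 0], "jaw": 1},
  {"slide": [28.5, 0, 4], "dr": [0, 0, 0], "jaw": 1},
  {"slide": [31.7, 0, 4.5], "dr": [0, 0, 0], "jaw": 1},
  {"slide": [31.7, 0, 4.5], "dr": [0, 0, 0], "jaw": 1},
  {"slide": [31.7, 0, 4.5], "dr": [0, 0, 0], "jaw": 1},
])

```text
t: 6.6
tool_pos: [0.518, 0.2024, 0.304]
orientation: [-3.076, -0.477, -0.215]
force: [-0.7, 0.1, -1.2]
opening: 0.0138
gripper_force: 50.0
```

Run:
```python
from h import *
s=read_state();g=grasp(s)[0];print(grasp(s),s['opening'],s['gripper_force'],s['force'],s['wrist_torque'])
go(g+[0,0,.12],.306); go([.55,-.17,.26],.306)
```

```text
(array([0.54020503, 0.20946321, 0.13867591]), np.float64(0.30779514561591975), np.float64(-0.1397965748656909)) 0.013825452326235345 49.998507499694824 [-0.74746058  0.07878889 -1.23420784] [-0.00060823  0.03763536 -0.03366893]
slide [  40.     0.  -117.2] dr [-1.000e-04 -1.398e-01  1.800e-03]
slide [ -64.4  364.6 -133.2] dr [-1.000e-04 -1.398e-01  1.800e-03]
```

>>> servo_tool([
  {"slide": [2.8, 0, -19.8], "dr": [0, 0, 0], "jaw": 1},
  {"slide": [5.6, 0, -39.6], "dr": [0, 0, 0], "jaw": 1},
  {"slide": [8.4, 0, -59.4], "dr": [0, 0, 0], "jaw": 1},
  {"slide": [17, 0, -75], "dr": [0, -0.035, 0], "jaw": 1},
  {"slide": [25, 0, -90], "dr": [0, -0.07, 0], "jaw": 1},
  {"slide": [32, 0, -104], "dr": [0, -0.105, 0], "jaw": 1},
  {"slide": [40, 0, -117], "dr": [0, -0.14, 0.002], "jaw": 1},
  {"slide": [32, 25, -118], "dr": [0, -0.14, 0.002], "jaw": 1},
  {"slide": [22, 60, -120], "dr": [0, -0.14, 0.002], "jaw": 1},
  {"slide": [12, 97, -121], "dr": [0, -0.14, 0.002], "jaw": 1},
  {"slide": [1, 135, -123], "dr": [0, -0.14, 0.002], "jaw": 1},
  {"slide": [-9, 173, -124], "dr": [0, -0.14, 0.002], "jaw": 1},
  {"slide": [-20, 210, -126], "dr": [0, -0.14, 0.002], "jaw": 1},
  {"slide": [-31, 248, -128], "dr": [0, -0.14, 0.002], "jaw": 1},
  {"slide": [-42, 286, -130], "dr": [0, -0.14, 0.002], "jaw": 1},
  {"slide": [-52, 322, -131], "dr": [0, -0.14, 0.002], "jaw": 1},
  {"slide": [-60, 350, -132], "dr": [0, -0.14, 0.002], "jaw": 1},
  {"slide": [-64, 365, -133], "dr": [0, -0.14, 0.002], "jaw": 1},
  {"slide": [-64, 365, -133], "dr": [0, -0.14, 0.002], "jaw": 1},
  {"slide": [-64, 365, -133], "dr": [0, -0.14, 0.002], "jaw": 1},
], force=60)

```text
t: 8.6
tool_pos: [0.5506, -0.1697, 0.4268]
orientation: [-3.104, -0.478, 0.0]
force: [-0.1, 0.6, -0.9]
opening: 0.0136
gripper_force: 60.0
```

Run:
```python
from h import *
s=read_state();print(grasp(s),s['opening'],s['gripper_force'],s['force'])
for n in("top","scene","wrist"):
    p,im,d=cam(n); np.savez(f"{n}3.npz",im=im,d=d,**p)
    cv2.imwrite(f"pics/{n}3.png",im[...,::-1])
a=cv2.imread("pics/top3.png")[130:290,340:540]; b=cv2.imread("pics/scene3.png")[180:340,120:320]
cv2.imwrite("pics/c3.png",cv2.resize(np.hstack([a,b]),None,fx=2,fy=2,interpolation=cv2.INTER_CUBIC))
```

```text
(array([ 0.55052537, -0.1695378 ,  0.25980705]), np.float64(0.30560830147014995), np.float64(-0.00011528801765597264)) 0.013637869398138712 59.9984335899353 [-0.09065528  0.61928496 -0.9461829 ]
```

View pics/c3.png

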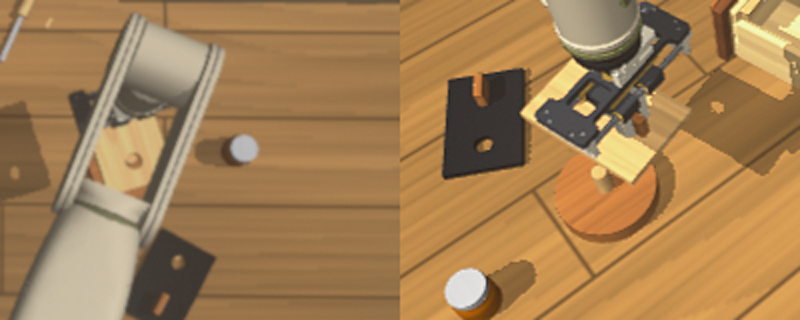

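The crops show the panel level, grip up, with its hole close over the post (top px about (407,210)). The scene view shows the post just beside the hole. Next I measure the hole, post and tool relations.

Run:
```python
from h import *
t=dict(np.load("top0.npz")); t3=dict(np.load("top3.npz")); s0=dict(np.load("scene0.npz"));w=dict(np.load("wrist3.npz"))
def show(n,z,u0,u1,v0,v1):
    cv2.imwrite(n,cv2.resize(z["im"][v0:v1,u0:u1][...,::-1],(400,300),interpolation=cv2.INTER_NEAREST))
a=[]
for z,u,v in((t,405,209),(t3,407,210),(s0,220,267)):
    c=cv2.resize(z["im"][v-15:v+15,u-20:u+20][...,::-1],(400,300),interpolation=cv2.INTER_NEAREST);a.append(c)
a.append(cv2.resize(w["im"][...,::-1],(400,300)))
cv2.imwrite("pics/m.png",np.vstack([np.hstack(a[:2]),np.hstack(a[2:])]))
```

```text
(no output)
```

View pics/m.png

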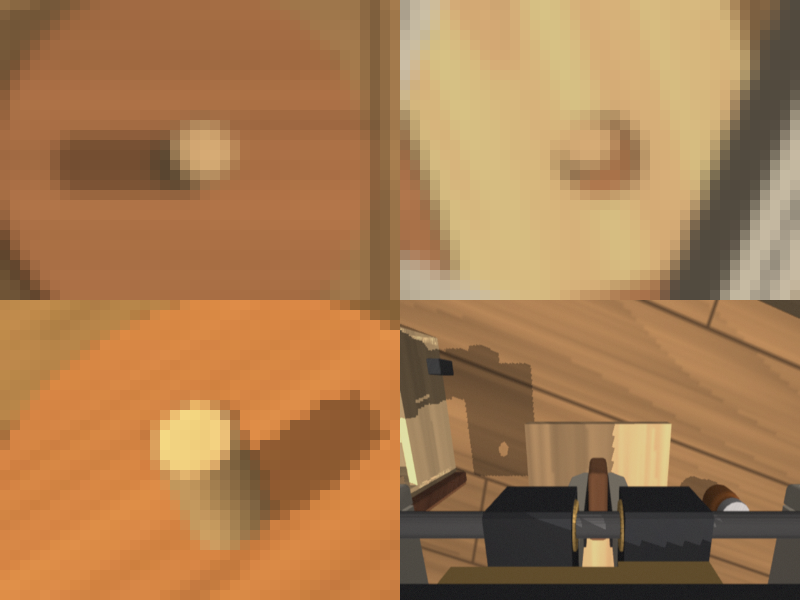

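```bash
python3 -c "
from h import *
go([.382,-.250,.26],.306)"
```

```text
slide [-1.853e+02  2.620e+01 -1.000e-01] dr [-0.0005 -0.0002  0.0014]
```

>>> servo_tool([
  {"slide": [-20, 3, 0], "dr": [0, 0, 0.001], "jaw": 1},
  {"slide": [-50, 7, 0], "dr": [0, 0, 0.001], "jaw": 1},
  {"slide": [-85, 12, 0], "dr": [0, 0, 0.001], "jaw": 1},
  {"slide": [-120, 17, 0], "dr": [0, 0, 0.001], "jaw": 1},
  {"slide": [-150, 21, 0], "dr": [0, 0, 0.001], "jaw": 1},
  {"slide": [-175, 25, 0], "dr": [0, 0, 0.001], "jaw": 1},
  {"slide": [-185, 26, 0], "dr": [0, 0, 0.001], "jaw": 1},
  {"slide": [-185, 26, 0], "dr": [0, 0, 0.001], "jaw": 1},
  {"slide": [-185, 26, 0], "dr": [0, 0, 0.001], "jaw": 1},
  {"slide": [-185, 26, 0], "dr": [0, 0, 0.001], "jaw": 1},
])

```text
t: 9.75
tool_pos: [0.3828, -0.2502, 0.4269]
orientation: [-3.105, -0.479, -0.0]
force: [1.3, 0.4, -1.1]
opening: 0.0138
gripper_force: 60.0
```

Run:
```python
from h import *
print(grasp())
p,im,d=cam("wrist"); np.savez("w4.npz",im=im,d=d,**p)
big=cv2.resize(im[...,::-1],(800,500)); cv2.imwrite("pics/w4.png",big)
P=cloud(p,d);Z=P[...,2]; reg=np.zeros(Z.shape,bool);reg[5:170]=1
m=reg&(Z>.078)&(Z<.09)&(np.hypot(P[...,0]-.487,P[...,1]+.217)<.03)
v,u=np.nonzero(m); print(m.sum(),u.mean(),v.mean(),np.median(Z[m]))
W=onz(p,u,v,.083)[:,:2]*1000; print("post",cv2.minEnclosingCircle(W.astype(np.float32)),W.mean(0))
m=reg&(Z>.03)&(Z<.04); v,u=np.nonzero(m);print("disc",m.sum(),cv2.minEnclosingCircle((onz(p,u,v,.035)[:,:2]*1000).astype(np.float32)))
```

```text
(array([ 0.38281295, -0.25011011,  0.25988485]), np.float64(0.30600866689992473), np.float64(-0.0003599773888924806))
605 316.8099173553719 70.80826446280992 0.08245730218991282
post ((484.4100036621094, -217.27706909179688), 12.310945510864258) [ 484.45097641 -217.31607901]
disc 17045 ((463.89715576171875, -175.36273193359375), 279.3952331542969)
```

View pics/w4.png

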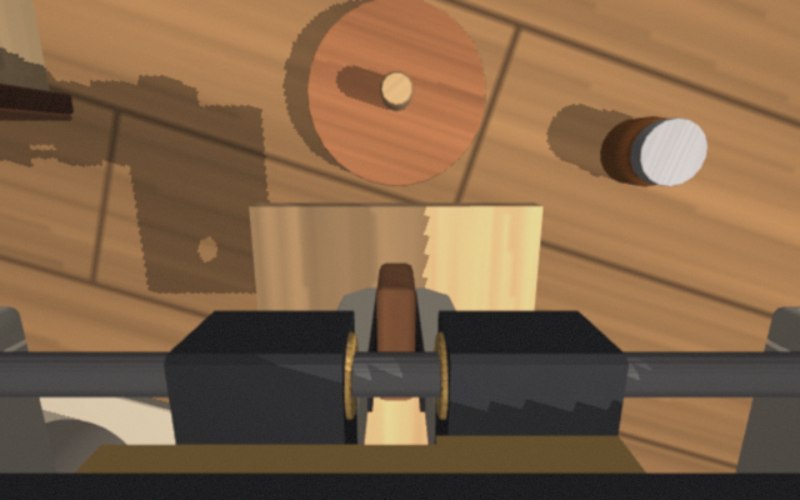

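The wrist view shows the post top at full-res px (317,71), the panel's foot edge at row 165 (columns 200–433) and the jar clear at (537,120).

Run:
```python
from h import *
w=dict(np.load("w4.npz")); t=dict(np.load("top0.npz"));t3=dict(np.load("top3.npz"))
P=cloud(w,w["d"]);Z=P[...,2]
m=(Z>.225)&(Z<.245); m[:150]=0;m[210:]=0;m[:,:190]=0;m[:,445:]=0
print("zpanel",np.median(Z[m]))
# foot edge: first panel row by column, then line fit
cols=np.arange(215,420); rows=np.array([np.nonzero(m[:,c])[0].min() for c in cols])-.5
k=np.polyfit(cols,rows,1); 
r=np.arange(175,200); L=np.array([np.nonzero(m[i])[0].min() for i in r])-.5; Rr=np.array([np.nonzero(m[i])[0].max() for i in r])+.5
zt=.236
E=onz(w,cols,np.polyval(k,cols),zt)[:,:2]; Lw=onz(w,L,r,zt)[:,:2]; Rw=onz(w,Rr,r,zt)[:,:2]
d=E[-1]-E[0]; print("foot normal yaw",np.arctan2(d[1],d[0])+np.pi/2)
g,yaw,_=grasp(); ex=np.array([np.cos(yaw),np.sin(yaw)]); ey=np.array([-ex[1],ex[0]])
f=lambda A:np.c_[(A-g[:2])@ex,(A-g[:2])@ey]*1000
print("foot x",f(E).mean(0),"left",f(Lw).mean(0),f(Lw)[[0,-1]],"right",f(Rw).mean(0),f(Rw)[[0,-1]])
# grip top
mg=(Z>.262)&(Z<.28); mg[:205]=0;mg[260:]=0;mg[:,:295]=0;mg[:,:]&=(np.arange(640)<340);v,u=np.nonzero(mg);q=f(onz(w,u,v,.272)[:,:2]);print("grip",mg.sum(),q.min(0),q.max(0))
pt=onz(t,[404.7],[208.7],.083)[0]; h3=onz(t3,[406.2],[209.9],.236)[0]; g3=np.array([.5505,-.1695]);print("top post",pt,"hole",h3, "hole rel grasp in tool", ((h3[:2]-g3)@ex)*1000,((h3[:2]-g3)@ey)*1000)
```

```text
zpanel 0.23591969106446264
foot normal yaw 0.307252589137158
foot x [44.93450487  0.53853443] left [31.87322556 60.88043644] [[38.19430017 60.92500816]
 [25.48007016 60.96085324]] right [ 31.85074873 -59.13707516] [[ 38.16807882 -59.31072172]
 [ 25.46128824 -59.3363489 ]]
grip 1273 [ 7.74264117 -8.95347651] [23.62451857 10.05559088]
top post [ 0.48528791 -0.21882502  0.083     ] hole [ 0.46451652 -0.19735732  0.236     ] hole rel grasp in tool -90.38124372946817 -0.6483205231344084
```

```bash
python3 -c "
from h import *
go([.5708,-.1909,.26],.306);go([.5708,-.1909,.137],.306)"
```

```text
slide [ 1.972e+02  1.000e-01 -2.000e-01] dr [-0.0004 -0.0001  0.0001]
slide [197.2   0.2 122.8] dr [-0.0004 -0.0001  0.0001]
```

>>> servo_tool([
  {"slide": [20, 0, 0], "dr": [0, 0, 0], "jaw": 1},
  {"slide": [50, 0, 0], "dr": [0, 0, 0], "jaw": 1},
  {"slide": [85, 0, 0], "dr": [0, 0, 0], "jaw": 1},
  {"slide": [120, 0, 0], "dr": [0, 0, 0], "jaw": 1},
  {"slide": [155, 0, 0], "dr": [0, 0, 0], "jaw": 1},
  {"slide": [180, 0, 0], "dr": [0, 0, 0], "jaw": 1},
  {"slide": [194, 0, 0], "dr": [0, 0, 0], "jaw": 1},
  {"slide": [197, 0, 10], "dr": [0, 0, 0], "jaw": 1},
  {"slide": [197, 0, 30], "dr": [0, 0, 0], "jaw": 1},
  {"slide": [197, 0, 55], "dr": [0, 0, 0], "jaw": 1},
  {"slide": [197, 0, 80], "dr": [0, 0, 0], "jaw": 1},
  {"slide": [197, 0, 100], "dr": [0, 0, 0], "jaw": 1},
  {"slide": [197, 0, 115], "dr": [0, 0, 0], "jaw": 1},
  {"slide": [197, 0, 123], "dr": [0, 0, 0], "jaw": 1},
  {"slide": [197, 0, 123], "dr": [0, 0, 0], "jaw": 1},
  {"slide": [197, 0, 123], "dr": [0, 0, 0], "jaw": 1},
  {"slide": [197, 0, 123], "dr": [0, 0, 0], "jaw": 1},
])

```text
t: 11.5
tool_pos: [0.5703, -0.1918, 0.3054]
orientation: [3.104, 0.477, 0.003]
force: [-1.4, 0.2, -1.2]
opening: 0.0138
gripper_force: 60.0
```

Run:
```python
from h import *
s=read_state();print(grasp(s),s['force']); go([.5708,-.1909,.137],.306)
a=[]
for n,(u,v) in(("top",(405,209)),("scene",(220,262))):
    p,im,d=cam(n); np.savez(f"{n}5.npz",im=im,d=d,**p)
    a.append(cv2.resize(im[v-20:v+20,u-20:u+20][...,::-1],(400,400),interpolation=cv2.INTER_NEAREST))
cv2.imwrite("pics/m5.png",np.hstack(a))
```

```text
(array([ 0.57070575, -0.19198114,  0.13839305]), np.float64(0.30482231513531793), np.float64(-0.0018123734316458188)) [-1.35859627  0.19516534 -1.2351993 ]
slide [ 0.7 -0.8  1.4] dr [ 0.0015 -0.0018 -0.0012]
```

View pics/m5.png

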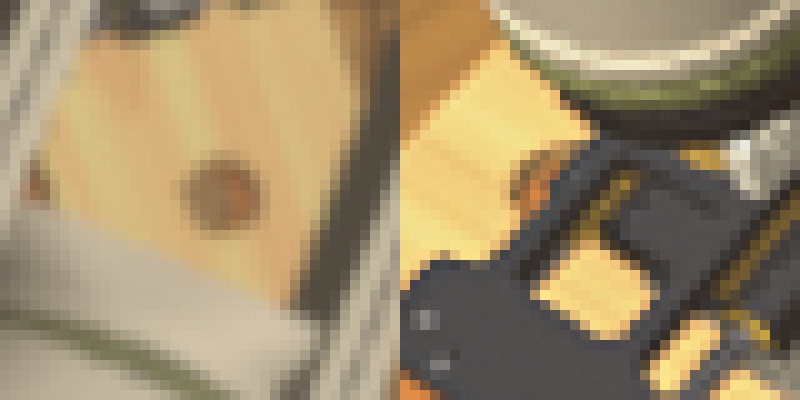

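The hole sits at top px (406.8,207.8) with the dark, shadowed post in it. I check it numerically.

Run:
```python
from h import *
t=dict(np.load("top5.npz"));g,yaw,_=grasp(); print(g,yaw)
ex=np.array([np.cos(yaw),np.sin(yaw)]); ey=np.array([-ex[1],ex[0]])
im=t["im"].astype(float); c=im[199:219,397:417]
dark=np.clip(175-c.min(2)*0-c[...,0],0,None); dark[c[...,0]>165]=0
v,u=np.mgrid[199:219,397:417]; 
m=np.hypot(u-406.8,v-207.8)<6; wt=dark*m; bu,bv=(u*wt).sum()/wt.sum(),(v*wt).sum()/wt.sum()
print(bu,bv)
h=onz(t,[406.8,bu],[207.8,bv],.1144)[:,:2]; print(h, g[:2]-90.2e-3*ex+.3e-3*ey)
go([.5708,-.1909,.128],.306)
```

```text
[ 0.57054515 -0.19190199  0.13814703] 0.3048091734538211
406.9562118126273 208.0560081466395
[[ 0.4853376  -0.22128487]
 [ 0.48437625 -0.22185575]] [ 0.48441295 -0.21868585]
slide [ 0.8 -0.7 10.1] dr [ 0.0012 -0.0016 -0.0012]
```

>>> servo_tool([
  {"slide": [0.9, -1, 1], "dr": [0.001, -0.002, -0.001], "jaw": 1},
  {"slide": [0.9, -1, 3], "dr": [0.001, -0.002, -0.001], "jaw": 1},
  {"slide": [0.9, -1, 6], "dr": [0.001, -0.002, -0.001], "jaw": 1},
  {"slide": [0.9, -1, 9], "dr": [0.001, -0.002, -0.001], "jaw": 1},
  {"slide": [0.9, -1, 12], "dr": [0.001, -0.002, -0.001], "jaw": 1},
  {"slide": [0.9, -1, 14], "dr": [0.001, -0.002, -0.001], "jaw": 1},
  {"slide": [0.9, -1, 14], "dr": [0.001, -0.002, -0.001], "jaw": 1},
  {"slide": [0.9, -1, 14], "dr": [0.001, -0.002, -0.001], "jaw": 1},
])

```text
t: 12.4
tool_pos: [0.5704, -0.1904, 0.2898]
orientation: [-3.104, -0.478, 0.004]
force: [-0.3, -0.1, -2.2]
opening: 0.0136
gripper_force: 60.0
```

```bash
python3 -c "
from h import *
s=read_state();print(grasp(s),s['force'],s['wrist_torque']);go([.5708,-.1905,.124],.306)"
```

```text
(array([ 0.56999012, -0.19029197,  0.12280266]), np.float64(0.3058035431320121), np.float64(0.002103586178851818)) [-0.33884903 -0.05694329 -2.22384369] [-0.01306745 -0.06087065  0.01171625]
slide [ 0.4  0.2 -1.2] dr [-0.0013  0.0021 -0.0002]
```

>>> servo_tool([
  {"slide": [0.5, 0, 1], "dr": [0, 0.001, 0], "jaw": 1},
  {"slide": [0.5, 0, 3], "dr": [0, 0.001, 0], "jaw": 1},
  {"slide": [0.5, 0, 4.5], "dr": [0, 0.001, 0], "jaw": 1},
  {"slide": [0.5, 0, 6], "dr": [0, 0.001, 0], "jaw": 1},
  {"slide": [0.5, 0, 7.5], "dr": [0, 0.001, 0], "jaw": 1},
  {"slide": [0.5, 0, 7.5], "dr": [0, 0.001, 0], "jaw": 1},
  {"slide": [0.5, 0, 7.5], "dr": [0, 0.001, 0], "jaw": 1},
])

```text
t: 13.1
tool_pos: [0.5709, -0.1902, 0.2824]
orientation: [-3.104, -0.478, 0.002]
force: [0.3, -0.8, -2.0]
opening: 0.0138
gripper_force: 60.0
```

```bash
python3 -c "
from h import *
s=read_state();print(grasp(s),s['force'],s['wrist_torque']);go([.5708,-.1905,.112],.306)"
```

```text
(array([ 0.57071395, -0.19011785,  0.11536436]), np.float64(0.30580080180595004), np.float64(0.0008457820157236012)) [ 0.29535565 -0.76045602 -2.00122294] [-0.00467792 -0.18012256  0.08092359]
slide [-0.2  0.2  3.4] dr [-0.0011  0.0008 -0.0002]
```

>>> servo_tool([
  {"slide": [0, 0, 2], "dr": [0, 0, 0], "jaw": 1},
  {"slide": [0, 0, 4], "dr": [0, 0, 0], "jaw": 1},
  {"slide": [0, 0, 6], "dr": [0, 0, 0], "jaw": 1},
  {"slide": [0, 0, 8], "dr": [0, 0, 0], "jaw": 1},
  {"slide": [0, 0, 10], "dr": [0, 0, 0], "jaw": 1},
  {"slide": [0, 0, 10], "dr": [0, 0, 0], "jaw": 1},
  {"slide": [0, 0, 10], "dr": [0, 0, 0], "jaw": 1},
])

```text
t: 13.8
tool_pos: [0.5709, -0.1902, 0.2722]
orientation: [-3.104, -0.478, 0.002]
force: [2.2, -0.7, -2.4]
opening: 0.0137
gripper_force: 60.0
```

```bash
python3 -c "
from h import *
s=read_state();print(grasp(s),s['force'],s['wrist_torque']);go([.5708,-.1905,.073],.306)"
```

```text
(array([ 0.57069346, -0.19006864,  0.10521765]), np.float64(0.3058105035962291), np.float64(0.0008515993382521548)) [ 2.24911644 -0.69764306 -2.40532195] [-0.02417557 -0.61827124  0.12189507]
slide [-0.1  0.3 32.2] dr [-0.0011  0.0009 -0.0002]
```

>>> servo_tool([
  {"slide": [0.7, 0, 0], "dr": [0, 0, 0], "jaw": 1},
  {"slide": [0.7, 0, 3], "dr": [0, 0, 0], "jaw": 1},
  {"slide": [0.7, 0, 6], "dr": [0, 0, 0], "jaw": 1},
  {"slide": [0.7, 0, 9], "dr": [0, 0, 0], "jaw": 1},
  {"slide": [0.7, 0, 12], "dr": [0, 0, 0], "jaw": 1},
  {"slide": [0.7, 0, 15], "dr": [0, 0, 0], "jaw": 1},
  {"slide": [0.7, 0, 18], "dr": [0, 0, 0], "jaw": 1},
  {"slide": [0.7, 0, 18], "dr": [0, 0, 0], "jaw": 1},
])

```text
t: 14.6
tool_pos: [0.5713, -0.1899, 0.2537]
orientation: [-3.104, -0.478, 0.003]
force: [0.7, -0.2, -1.3]
opening: 0.0138
gripper_force: 60.0
```

```bash
python3 -c "
from h import *
s=read_state();print(grasp(s),s['force'],s['wrist_torque'])"
```

```text
(array([ 0.57101251, -0.18975275,  0.08674432]), np.float64(0.30582563420946407), np.float64(0.0014912734944242882)) [ 0.72674431 -0.1606093  -1.3417477 ] [-0.0287327  -0.14655937 -0.00606546]
```

>>> servo_tool([
  {"slide": [0.2, 0, 3], "dr": [0, 0.001, 0], "jaw": 1},
  {"slide": [0.2, 0, 6], "dr": [0, 0.001, 0], "jaw": 1},
  {"slide": [0.2, 0, 9], "dr": [0, 0.001, 0], "jaw": 1},
  {"slide": [0.2, 0, 11.5], "dr": [0, 0.001, 0], "jaw": 1},
  {"slide": [0.2, 0, 13.5], "dr": [0, 0.001, 0], "jaw": 1},
  {"slide": [0.2, 0, 14.5], "dr": [0, 0.001, 0], "jaw": 1},
  {"slide": [0.2, 0, 15], "dr": [0, 0.001, 0], "jaw": 1},
  {"slide": [0.2, 0, 15], "dr": [0, 0.001, 0], "jaw": 1},
])

```text
t: 15.4
tool_pos: [0.5717, -0.1899, 0.2394]
orientation: [-3.104, -0.478, 0.0]
force: [-0.5, 1.0, -2.0]
opening: 0.0135
gripper_force: 60.0
```

```bash
python3 -c "
from h import *
s=read_state();print(grasp(s),s['force'],s['wrist_torque'])"
```

```text
(array([ 0.57161359, -0.18976861,  0.07236838]), np.float64(0.3057620964488605), np.float64(-1.3748305377867907e-05)) [-0.45014902  1.03658389 -1.98967848] [ 0.05422374 -0.08471043  0.01109313]
```

>>> servo_tool([
  {"slide": [0, 0, 0.5], "dr": [0, 0, 0], "jaw": 1},
  {"slide": [0, 0, 1], "dr": [0, 0, 0], "jaw": 1},
  {"slide": [0, 0, 1.5], "dr": [0, 0, 0], "jaw": 1},
  {"slide": [0, 0, 1.5], "dr": [0, 0, 0], "jaw": 1},
  {"slide": [0, 0, 1.5], "dr": [0, 0, 0], "jaw": 1},
])

```text
t: 15.9
tool_pos: [0.5717, -0.1899, 0.2379]
orientation: [-3.104, -0.478, 0.0]
force: [0.3, -0.1, -1.6]
opening: 0.014
gripper_force: 60.0
```

```bash
python3 -c "
from h import *
s=read_state();print(grasp(s),s['force'],s['wrist_torque'])"
```

```text
(array([ 0.57159968, -0.18972844,  0.07086648]), np.float64(0.3058134497155628), np.float64(2.290162472763801e-05)) [ 0.30216256 -0.13227538 -1.59051792] [-0.00654062 -0.0759781   0.02837531]
```

Still no contact, so I go down a little more until the force changes.

>>> servo_tool([
  {"slide": [0, 0, 0.5], "dr": [0, 0, 0], "jaw": 1},
  {"slide": [0, 0, 0.8], "dr": [0, 0, 0], "jaw": 1},
  {"slide": [0, 0, 0.8], "dr": [0, 0, 0], "jaw": 1},
])

```text
t: 16.2
tool_pos: [0.5718, -0.1899, 0.2377]
orientation: [-3.104, -0.478, -0.0]
force: [-2.7, 1.5, 5.2]
opening: 0.0138
gripper_force: 60.0
```

```bash
python3 -c "
from h import *
s=read_state();print(grasp(s),s['force'],s['wrist_torque'])"
```

```text
(array([ 0.57176336, -0.18975533,  0.07068416]), np.float64(0.3058384914204094), np.float64(-0.00024343266282884855)) [-2.69509622  1.54634795  5.23843612] [0.13071889 0.53358457 0.02598361]
```

The panel is seated. Release and withdraw.

>>> servo_tool([
  {"slide": [0, 0, -0.4], "dr": [0, 0, 0], "jaw": 0.8},
  {"slide": [0, 0, -0.4], "dr": [0, 0, 0], "jaw": 0.7},
  {"slide": [0, 0, -0.4], "dr": [0, 0, 0], "jaw": 0.6},
  {"slide": [0, 0, -0.4], "dr": [0, 0, 0], "jaw": 0.5},
  {"slide": [0, 0, -0.4], "dr": [0, 0, 0], "jaw": 0.5},
  {"slide": [0, 0, -0.4], "dr": [0, 0, 0], "jaw": 0.5},
  {"slide": [0, 0, -10], "dr": [0, 0, 0], "jaw": 0.5},
  {"slide": [0, 0, -30], "dr": [0, 0, 0], "jaw": 0.5},
  {"slide": [0, 0, -60], "dr": [0, 0, 0], "jaw": 0.5},
  {"slide": [0, 0, -95], "dr": [0, 0, 0], "jaw": 0.5},
  {"slide": [0, 0, -130], "dr": [0, 0, 0], "jaw": 0.5},
  {"slide": [-20, 0, -160], "dr": [0, 0, 0], "jaw": 0.5},
  {"slide": [-50, 0, -180], "dr": [0, 0, 0], "jaw": 0.5},
  {"slide": [-50, 0, -180], "dr": [0, 0, 0], "jaw": 0.5},
  {"slide": [-50, 0, -180], "dr": [0, 0, 0], "jaw": 0.5},
])

```text
t: 17.7
tool_pos: [0.5239, -0.2053, 0.4183]
orientation: [3.105, 0.477, 0.003]
force: [-0.7, -0.9, -0.3]
opening: 0.0463
gripper_force: 0.0
```

Run:
```python
from h import *
s=read_state();print(grasp(s),s['force'],s['opening'])
p,im,d=cam("scene");P=cloud(p,d)
w,wi,wd=cam("wrist");Pw=cloud(w,wd)
q=Pw[(np.hypot(Pw[...,0]-.55,Pw[...,1]+.2)<.06)&(Pw[...,2]>.03)&(Pw[...,2]<.06)];
if len(q)>50: print(len(q),np.linalg.lstsq(np.c_[q[:,:2],np.ones(len(q))],q[:,2],rcond=None)[0],np.median(q[:,2]))
cv2.imwrite("pics/f.png",np.hstack([cv2.resize(im[...,::-1],(400,250)),cv2.resize(wi[...,::-1],(400,250))]))
```

```text
(array([ 0.52425201, -0.20530826,  0.25130044]), np.float64(0.3048270980023805), np.float64(-0.0019034016871423318)) [-0.67223865 -0.8548891  -0.33171501] 0.04629534087331728
9647 [-1.90689051e-03  6.02204487e-05  4.78732976e-02] 0.04679255776392488
```

View pics/f.png

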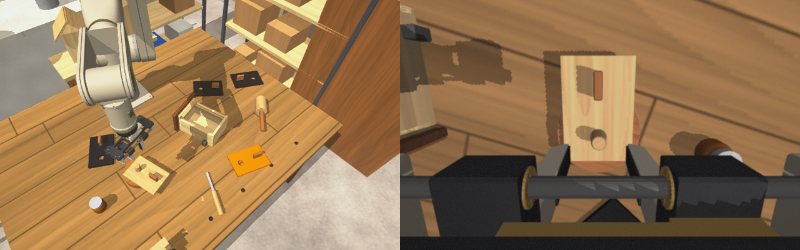

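The panel lies flat: its top is at 47 mm with a slope under 0.002. The post comes up through the hole, the grip points up, and the mallet, gouge and jar are where they were. Handing in.

```bash
python3 -c "
from plant import *
print(close_job())"
```

```text
the job is handed in; nothing more can be done
None
```

The front panel is out of the nest box and lies flat on the finishing stand, grip up with the post through its hole; the mallet, gouge and jar were left alone, and the job was handed in at about 18 s of the 50 s.

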